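# Wind up the slack bottle pusher

## Robot

A 7-joint arm with a two-finger parallel gripper is mounted at the origin on the work surface. World frame = base frame: x ahead of the robot, y to its left, z up, the work surface at z = 0. Lengths are in m, angles in rad, forces in N, time in s.
With the tool pointing down it reaches from about 0.425 to 0.925 m from the base axis. Payload 6.8 kg.
Tool frame: the origin (TCP) lies at the centre of the arm's flange, where the gripper is bolted on; the fingertips stand ahead of it and the grasp point (between the pads) lies 155 mm ahead of it (robot.nose_length is the y of the fingertips in the tool frame, in m); y points along the fingers, x is the direction in which the jaws open and shut, and the axes are right-handed (so a half turn about y gives the same grasp; the last joint's range is limited). The gripper opens to 85 mm and grips with 20 to 120 N. Pads are 22 mm wide; open, the fingers measure 114 mm over their backs; the gripper's body (76 mm by 85 mm) begins 54 mm behind the grasp point. The pads swing forward as they close: fully open they stand 13 mm farther back than shut.
Start: joints at [-1.369, 0.477, 0.022, 1.555, -0.011, 1.109, -0.083], TCP at [0.206, 0.643, 0.405] pointing down, gripper open.
Joint ranges: [-2.96, 2.96], [-0.34, 2.1], [-1.41, 1.46], [0.24, 2.44], [-1.37, 4.51], [0.17, 1.92], [-2.96, 2.96]. Speed limits (rad/s): [2.39, 2.39, 3.14, 3.14, 3.14, 3.14, 3.14].

## Interface

Orientations are given as a unit quaternion [w, x, y, z].
In Python, from cell import status, viewer, job_done, robot gives the robot as it stands. The module is installed in compiled form; this text tells all that it offers.
- The arm moves only by the tool arm_command, never from a script. Its argument "rows" is a list of rows, each a list of 5 numbers: the shift along the tool's x, y, z in cm, then the turn about the tool's y in rad, then the opening, from 0 (shut) to 1 (fully open). A call has exactly 10 rows; each row shifts and turns the commanded pose from where the row before left it, along the tool's axes as they then stand; what a row does not reach is not made up. A row lasts 1/10 s, in which the tool goes at most 50 mm and 8.59 degrees, less where a joint would pass 70% of its speed; a pose out of reach is approached as far as the arm can. A call with a gripper value outside its range is refused whole. The fingers move at their own pace and stop on an object; "grip_force" is the grip in N (left out, the last holds). Time passes only in rows, so rows that do not move let the fingers close, or fill a call up. It gives the time, the measured TCP pose, the force and the opening at its end, in the units of the state.
- status.get_state(): the state, without advancing time (a new reading comes with each control period).
- viewer.get_image(name): name is "scene" or "top" or "wrist"; returns the picture (384x512x3 uint8, red, green, blue); there is no depth.
- viewer.camera_model(name): a dict with "camera_matrix" (3x3 intrinsics, pixels), "cam_to_world" (4x4, takes a point from camera to world coordinates). Camera axes: x right, y down, z forward; pixel columns grow to the right and rows downward; lengths in m; the calibration is good to about 2 mm. A picture is of the moment at which its call begins: read the wrist's pose just before it. camera_model takes no time and is no camera call; for the wrist camera it gives the pose at the moment of the call.
- job_done(): hands the job in, once; it reports no verdict.
Trained networks look in the newest picture that a camera, given by its name, has taken for a name from the list of things; names that differ only in an ending like _2 or _b are one class to them, and where a whole thing is asked for, a point or a joint stands for the part that bears it (a point fixed in the world has none). Each returns a list of dicts, best first, with "p" (0 to 1); they miss things now and then, are a little off and sometimes report something else, mostly with a low value. They report only what shows in the picture. A call takes as long as a camera call.
- viewer.spot_in(query, camera): "centre" ([x, y, z] in m, in world coordinates, good to about 4 mm: the middle of the surface that is visible of it).
- viewer.masks_of(query, camera): "mask" (384x512 bool, what is visible of it).
The state is a dict: "time_s": time; "joint_positions": joint angles; "dq": joint speeds; "joint_torque": joint torques, N m; "tool_pos": TCP position; "eef_rot": TCP orientation; "force": force on the tool from outside, world axes, zero at the start; "moment": the same for the moment, N m; "width": opening from 0.0 (shut) to 1.0 (fully open).
Only numpy, scipy, OpenCV 4.12 (cv2) and the standard library are available. Lean on these libraries where they do the work, as an engineer would, in place of code of your own. Each camera call takes 0.05 s, during which the arm holds its last target. There are 200 camera calls.

## Task

The spring pusher behind the orange juice bottles has gone slack. Wind the tension wheel of that lane clockwise until it comes up firm, with its pointer in the green part of the dial, and let go. Leave the wheel of the blue-bottle lane as it is.

Things in the scene. Friction and masses are not known exactly. Their poses are not given: they have to be found in the camera images.
- orange_wheel (a joint): Tension wheel of the orange-bottle lane, on a vertical axis. In rad: 0 slack, grows clockwise seen from above; starts at 0.03 to 0.38. Its resistance grows from about 0.25 N m when slack to 0.4 N m just short of 1.2, where it comes up firm against a solid stop (well over 1 N m). Released, it stays. Dial under its pointer: grey to 1.0, then green.
- orange_wheel_grip (a point): On that wheel's axis, just above mid-height of its black grip bar (64 long, 14 thick, 38 mm tall), 94 mm above the table; x along the bar to the pointer end, z up; turns with the wheel. The bar stands on a yellow disc, 80 mm across, its top 23 mm below this point, on a grey 120 mm housing. Away from the robot: paddle (102 mm high) 121 mm from the axis, then bottles (162 mm high) from 132 mm.
- blue_wheel (a joint): The same kind of wheel on the neighbouring lane, which holds three blue bottles; same meaning of the value. It is already wound firm (1.08 to 1.18 rad, in the green) and is to be left alone.
- blue_wheel_grip (a point): The same point on the blue lane's wheel: on its axis, just above mid-height of its grip bar, 94 mm above the table, x along the bar towards its pointer.

How it is judged:
At the end, for the whole second after the job is handed in: The orange lane's wheel rests wound up, pointer in the green (joint above 1.0 rad; the firm stop is at 1.2), and is let go; the blue lane's wheel is still wound, above 0.98 rad (value of joint orange_wheel above 1 rad and velocity of joint orange_wheel between -0.1 and 0.1 rad/s and value of joint blue_wheel above 0.98 rad); the robot touches nothing.
It fails at once if the blue lane's wheel is unwound from its setting (below 0.98 rad) (value of joint blue_wheel below 0.98 rad).
It also fails if it takes over 32 s, if anything falls off the work surface, if the arm or the gripper's body presses on something with over 40 N, if the wrist force passes 120 N, or if a joint passes its speed limit or range.

## Working session

There is one attempt and no reset: what is moved stays moved. The work goes in short steps, Python scripts to look and compute and a tool call to move; the robot and the scene stay as the last step left them, time stands still between calls to the robot, and variables do not carry over. Pictures are saved under pics/ and viewed, about 8 in all and at most 12, crops included, and the job is handed in when it is done.

Besides the shell and the picture viewer there is one more tool, called after ">>>" as name(argument=value, ...), one argument or row to a line, values as JSON. arm_command: Moves the arm, as the interface text tells. Its arguments: {"type":"object","properties":{"rows":{"type":"array"},"grip_force":{"type":"number"}},"required":["rows"]}

```bash
mkdir -p pics
python3 - <<'E'
from cell import status, viewer, robot
import cv2,numpy as np
s=status.get_state(); print({k:np.round(v,3).tolist() for k,v in s.items()}, robot.nose_length)
ims=[]
for c in ["top","scene"]:
    im=viewer.get_image(c); cv2.imwrite(f"pics/{c}0.png",im[:,:,::-1])
    for q in ["orange_wheel_grip","blue_wheel_grip","orange_wheel","blue_wheel"]:
        print(c,q,[(np.round(d["centre"],3).tolist(),round(d["p"],2)) for d in viewer.spot_in(q,c)[:3]])
E
```

```text
{'time_s': 0.0, 'joint_positions': [-1.369, 0.478, 0.022, 1.556, -0.011, 1.109, -0.083], 'dq': [-0.001, -0.002, 0.0, -0.0, 0.0, -0.0, -0.0], 'joint_torque': [-0.001, -59.646, 1.607, -28.118, 0.012, 0.009, -0.0], 'tool_pos': [0.206, 0.643, 0.404], 'eef_rot': [-0.571, 0.572, 0.416, -0.417], 'force': [0.263, -0.255, -0.573], 'moment': [-0.04, 0.013, -0.022], 'width': 0.995} 0.1734
top orange_wheel_grip [([0.519, -0.223, 0.075], 0.62)]
top blue_wheel_grip []
top orange_wheel [([0.52, -0.228, 0.071], 0.58)]
top blue_wheel [([0.578, 0.186, 0.068], 0.9)]
scene orange_wheel_grip [([0.528, -0.222, 0.075], 0.68)]
scene blue_wheel_grip [([0.589, 0.189, 0.07], 0.82), ([0.528, -0.224, 0.074], 0.59)]
scene orange_wheel [([0.525, -0.224, 0.072], 0.77)]
scene blue_wheel [([0.584, 0.191, 0.072], 0.8)]
```

View pics/top0.png

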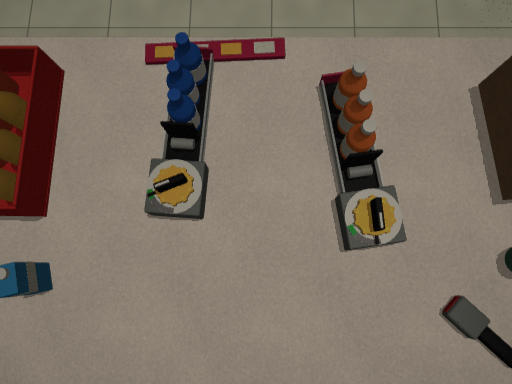

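View pics/scene0.png

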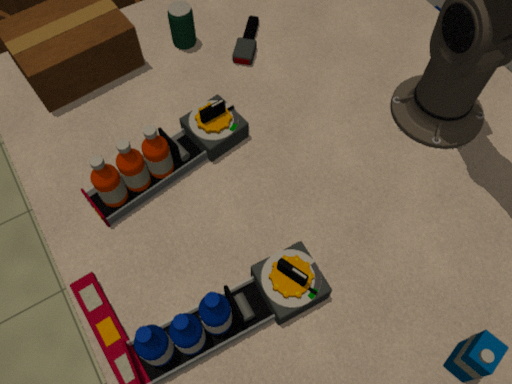

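The top view shows the orange wheel at about (376,214), its pointer towards the robot (377,240) and the green mark lower left at (352,230). The blue wheel is at (175,186). The orange bar roughly lies along x. I'll move above it.

```bash
cat > h.py <<'E'
from cell import status, viewer, robot
import numpy as np, cv2
from scipy.spatial.transform import Rotation as R
def pose():
    s=status.get_state(); q=s["eef_rot"]
    return s, np.array(s["tool_pos"]), R.from_quat([q[1],q[2],q[3],q[0]]).as_matrix()
def delta(target):
    s,p,M=pose(); return 100*M.T@(np.array(target)-p)
def pix2w(c,uv,z,cm=None):
    m=cm or viewer.camera_model(c); K=np.array(m["camera_matrix"]);T=np.array(m["cam_to_world"])
    d=T[:3,:3]@np.linalg.inv(K)@np.array([uv[0],uv[1],1.]); o=T[:3,3]
    return o+d*(z-o[2])/d[2]
E
python3 - <<'E'
from h import *
s,p,M=pose(); print(M.round(3))
for t in ([.5,.25,.40],[.50,-.225,.40]): print(delta(t).round(1))
print(pix2w("top",(377,198),.11),pix2w("top",(377,230),.11), pix2w("top",(377,241),.085),pix2w("top",(375,214),.072))
E
```

```text
[[ 0.305 -0.    -0.952]
 [ 0.952 -0.     0.305]
 [-0.    -1.     0.   ]]
[-28.4   0.5 -40. ]
[-73.7   0.5 -54.5]
[ 0.54984712 -0.22657451  0.11      ] [ 0.48727934 -0.22379718  0.11      ] [ 0.46801706 -0.23014371  0.085     ] [ 0.52367949 -0.2323129   0.072     ]
```

>>> arm_command(
  rows=[
    [-2.8,0,-4,0,1],
    [-2.8,0,-4,0,1],
    [-2.8,0,-4,0,1],
    [-2.8,0,-4,0,1],
    [-2.8,0,-4,0,1],
    [-2.8,0,-4,0,1],
    [-2.8,0,-4,0,1],
    [-2.8,0,-4,0,1],
    [-2.8,0,-4,0,1],
    [-2.8,0,-4,0,1],
  ],
  grip_force=60,
)

```text
time_s: 1.5
tool_pos: [0.5023, 0.2525, 0.4051]
eef_rot: [0.571, -0.571, -0.417, 0.417]
force: [-1.2, 1.2, 0.9]
width: 0.996
```

>>> arm_command(
  rows=[
    [-4.5,0,-1.4,0,1],
    [-4.5,0,-1.4,0,1],
    [-4.5,0,-1.4,0,1],
    [-4.5,0,-1.4,0,1],
    [-4.5,0,-1.4,0,1],
    [-4.5,0,-1.4,0,1],
    [-4.5,0,-1.4,0,1],
    [-4.5,0,-1.4,0,1],
    [-4.5,0,-1.4,0,1],
    [-4.5,0,-1.4,0,1],
  ],
)

```text
time_s: 2.5
tool_pos: [0.4972, -0.2188, 0.4051]
eef_rot: [-0.571, 0.571, 0.417, -0.417]
force: [1.1, 0.4, 0.5]
width: 0.999
```

Run:
```python
from h import *
s,p,M=pose(); print(s["time_s"],p.round(3),M.round(3).tolist(),np.round(s["joint_positions"],2))
m=viewer.camera_model("wrist"); print(np.round(m["cam_to_world"],3).tolist(),np.round(m["camera_matrix"],0).tolist())
im=viewer.get_image("wrist"); cv2.imwrite("pics/w1.png",im[:,:,::-1])
for q in ["orange_wheel_grip","orange_wheel"]:
    print(q,[(np.round(d["centre"],3).tolist(),round(d["p"],2)) for d in viewer.spot_in(q,"wrist")[:3]])
```

```text
2.5 [ 0.497 -0.219  0.405] [[0.305, 0.001, -0.953], [0.953, 0.0, 0.305], [0.0, -1.0, -0.001]] [-0.08  0.27  0.46  1.9  -0.14  1.    1.7 ]
[[0.304, 0.902, 0.306, 0.42], [0.953, -0.288, -0.098, -0.194], [-0.0, 0.321, -0.947, 0.375], [0.0, 0.0, 0.0, 1.0]] [[314.0, 0.0, 254.0], [0.0, 314.0, 189.0], [0.0, 0.0, 1.0]]
orange_wheel_grip [([0.517, -0.228, 0.071], 0.59)]
orange_wheel [([0.515, -0.228, 0.067], 0.92)]
```

View pics/w1.png

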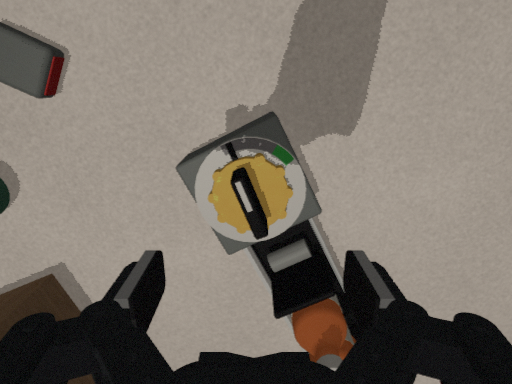

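The wrist view shows the orange wheel: dial centre about (250,195), bar from (239,170) to (263,237), pointer tip at (232,150) in the grey and green mark at (284,155). Next, fit the disc centre and bar angle.

Run:
```python
from h import *
im=cv2.imread("pics/w1.png"); hsv=cv2.cvtColor(im,cv2.COLOR_BGR2HSV)
y=cv2.inRange(hsv,(15,120,80),(32,255,255)); y[:, :180]=0;y[:,320:]=0;y[260:]=0
pts=cv2.findNonZero(y); hull=cv2.convexHull(pts); (c,ax,a)=cv2.fitEllipse(hull); print("disc",c,ax)
W=pix2w("wrist",c,.071); print(W.round(4))
g=cv2.cvtColor(im,cv2.COLOR_BGR2GRAY); k=((g<45)*255).astype(np.uint8)
hm=np.zeros_like(k); cv2.fillConvexPoly(hm,hull,255); hm=cv2.dilate(hm,np.ones((3,3)))
crop=cv2.resize(im[110:260,170:330],None,fx=5,fy=5,interpolation=cv2.INTER_CUBIC)[:600]; cv2.imwrite("pics/w1c.png",crop[:, :800])
for uv in ((232,148),(284,155)):
    d=pix2w("wrist",uv,.062)-W; print(uv,np.degrees(np.arctan2(d[1],d[0])),np.hypot(d[0],d[1]))
```

```text
disc (250.18991088867188, 193.14857482910156) (78.93827819824219, 84.4893798828125)
[ 0.5198 -0.2328  0.071 ]
(232, 148) -176.0189115641294 0.048613766576206044
(284, 155) 119.71570393921094 0.05112860534029251
```

View pics/w1c.png

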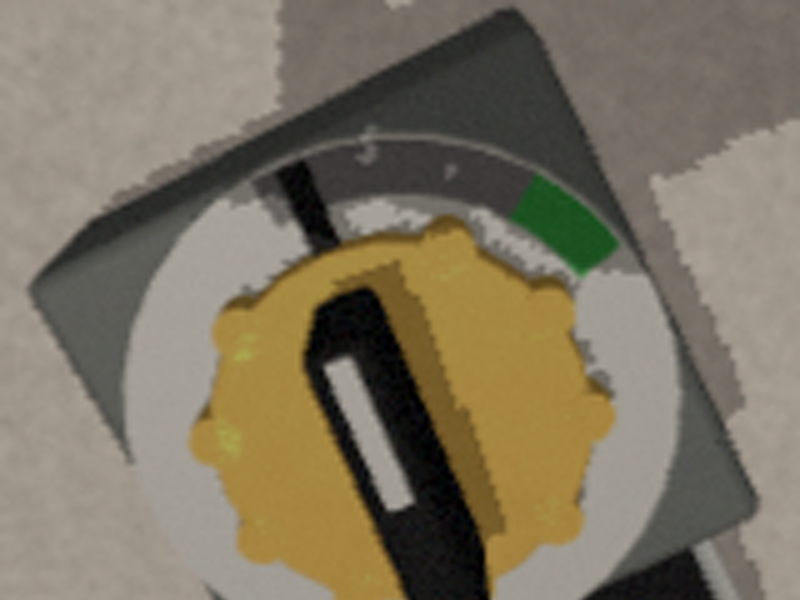

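The crop shows the bar's white top stripe from crop (338,362) to (400,508), the pointer at (305,200) and green from (525,195) to (600,258).

Run:
```python
from h import *
W=np.array([.5198,-.2328,.071])
f=lambda u,v,z:pix2w("wrist",(170+u/5,110+v/5),z)
a,b=f(338,362,.112),f(400,508,.112); d=a-b; print("stripe",a,b,np.degrees(np.arctan2(d[1],d[0])))
for n,uv in dict(ptr=(305,200),ptrtip=(290,165),g0=(525,195),g1=(600,258)).items():
    d=f(*uv,.064)-W; print(n,np.degrees(np.arctan2(d[1],d[0])))
print(delta([.5198,-.2328,.255]))
```

```text
stripe [ 0.49332459 -0.23513482  0.112     ] [ 0.52301755 -0.23350456  0.112     ] -176.85740893272052
ptr -174.25880301457178
ptrtip -174.54106940726132
g0 132.6150349722972
g1 109.83333725112068
[-0.41566696 15.00365723 -2.57656524]
```

>>> arm_command(
  rows=[
    [-0.25,0,-1.25,0,1],
    [-0.25,0,-1.25,0,1],
    [0,1.5,0,-0.095,1],
    [0,1.5,0,-0.095,1],
    [0,1.5,0,-0.095,1],
    [0,1.5,0,-0.095,1],
    [0,1.5,0,0,1],
    [0,1.5,0,0,1],
    [0,1,0,0,1],
    [0,0,0,0,1],
  ],
)

```text
time_s: 3.65
tool_pos: [0.5203, -0.2284, 0.3033]
eef_rot: [0.482, -0.481, -0.517, 0.518]
force: [0.0, -0.1, 0.4]
width: 1.003
```

Run:
```python
from h import *
s,p,M=pose(); print(s["time_s"],p.round(4),np.degrees(np.arctan2(M[1,0],M[0,0])),np.round(s["joint_positions"],2),delta([.519,-.2335,.252]))
im=viewer.get_image("wrist"); cv2.imwrite("pics/w2.png",im[:,:,::-1])
m=viewer.camera_model("wrist");K=np.array(m["camera_matrix"]);T=np.linalg.inv(m["cam_to_world"])
for P in ([.519,-.2335,.112],[.519,-.2335,.071]):
    c=K@(T@np.array(P+[1]))[:3]; print(c[:2]/c[2])
```

```text
3.65 [ 0.5203 -0.2284  0.3033] 94.12316796145998 [ 0.04  0.44  0.34  1.92 -0.2   0.81  2.13] [-0.5077485   5.12681494  0.15284372]
[246.62350221 230.91318099]
[247.90008595 204.67242356]
```

View pics/w2.png

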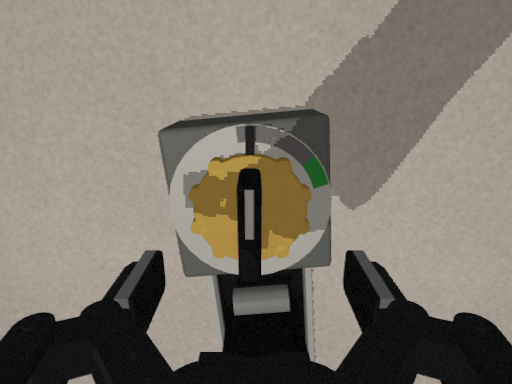

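The bar is vertical at u≈250 between the fingers, about 2 mm off the predicted column. The rest is aligned, so I'll descend and grip.

>>> arm_command(
  rows=[
    [-0.35,1,0.1,0,1],
    [0,1.5,0,0,1],
    [0,1.5,0,0,1],
    [0,1.1,0,0,1],
    [0,0,0,0,0],
    [0,0,0,0,0],
    [0,0,0,0,0],
    [0,0,0,0,0],
    [0,0,0,0,0],
    [0,0,0,0,0],
  ],
  grip_force=70,
)

```text
time_s: 4.7
tool_pos: [0.5193, -0.2315, 0.2545]
eef_rot: [-0.482, 0.481, 0.518, -0.517]
force: [-2.3, 5.5, 7.8]
width: 0.151
```

Run:
```python
from h import *
s,p,M=pose(); print(s["time_s"],p.round(4),s["width"],np.round(s["force"],1),np.round(s["moment"],2))
```

```text
4.7 [ 0.5193 -0.2315  0.2545] 0.15142344710641947 [-2.3  5.5  7.8] [1.08 0.46 0.07]
```

>>> arm_command(
  rows=[
    [0,0,0,0.09,0],
    [0,0,0,0.09,0],
    [0,0,0,0.09,0],
    [0,0,0,0.09,0],
    [0,0,0,0.09,0],
    [0,0,0,0.09,0],
    [0,0,0,0.09,0],
    [0,0,0,0.09,0],
    [0,0,0,0.09,0],
    [0,0,0,0.09,0],
  ],
)

```text
time_s: 5.7
tool_pos: [0.52, -0.23, 0.2545]
eef_rot: [0.661, -0.657, -0.257, 0.255]
force: [-1.4, 11.3, 9.3]
width: 0.151
```

Run:
```python
from h import *
s,p,M=pose(); print(s["time_s"],p.round(4),s["width"],np.degrees(np.arctan2(M[1,0],M[0,0])),np.round(s["force"],1),np.round(s["moment"],2))
```

```text
5.7 [ 0.52   -0.23    0.2545] 0.1513131766690864 42.48842275872667 [-1.4 11.3  9.3] [1.91 0.28 0.41]
```

>>> arm_command(
  rows=[
    [0,0,0,0.03,0],
    [0,0,0,0.03,0],
    [0,0,0,0.03,0],
    [0,0,0,0.03,0],
    [0,0,0,0.03,0],
    [0,0,0,0,0],
    [0,0,0,0,0],
    [0,0,0,0,0],
    [0,0,0,0,0],
    [0,0,0,0,0],
  ],
)

```text
time_s: 6.7
tool_pos: [0.5203, -0.2298, 0.2545]
eef_rot: [0.678, -0.674, -0.208, 0.206]
force: [-1.1, 11.0, 10.0]
width: 0.151
```

Run:
```python
from h import *
s,p,M=pose(); print(s["time_s"],p.round(4),s["width"],np.degrees(np.arctan2(M[1,0],M[0,0])),np.round(s["force"],1),np.round(s["moment"],2))
im=viewer.get_image("wrist"); cv2.imwrite("pics/w3.png",im[:,:,::-1])
```

```text
6.7 [ 0.5203 -0.2298  0.2545] 0.15123536579050417 34.0900068503887 [-1.1 11.  10. ] [2.01 0.22 0.22]
```

View pics/w3.png

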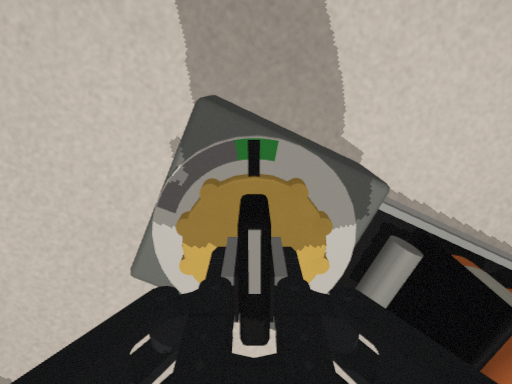

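The pointer (254,155) is inside the green (236–278), with no firm stop felt yet. I'll wind a little further until it comes up firm.

>>> arm_command(
  rows=[
    [0,0,0,0.02,0],
    [0,0,0,0.02,0],
    [0,0,0,0.02,0],
    [0,0,0,0,0],
    [0,0,0,0,0],
    [0,0,0,0,0],
    [0,0,0,0,0],
    [0,0,0,0,0],
    [0,0,0,0,0],
    [0,0,0,0,0],
  ],
)

```text
time_s: 7.75
tool_pos: [0.5204, -0.2297, 0.2544]
eef_rot: [0.684, -0.68, -0.188, 0.186]
force: [-0.7, 10.8, 10.0]
width: 0.154
```

Run:
```python
from h import *
s,p,M=pose(); print(s["time_s"],p.round(4),s["width"],np.degrees(np.arctan2(M[1,0],M[0,0])),np.round(s["force"],1),np.round(s["moment"],2))
```

```text
7.75 [ 0.5204 -0.2297  0.2544] 0.154334059061876 30.670942969321867 [-0.7 10.8 10. ] [2.02 0.1  0.24]
```

>>> arm_command(
  rows=[
    [0,0,0,0.02,0],
    [0,0,0,0.02,0],
    [0,0,0,0.02,0],
    [0,0,0,0,0],
    [0,0,0,0,0],
    [0,0,0,0,0],
    [0,0,0,0,0],
    [0,0,0,0,0],
    [0,0,0,0,0],
    [0,0,0,0,0],
  ],
)

```text
time_s: 8.75
tool_pos: [0.5205, -0.2295, 0.2545]
eef_rot: [0.688, -0.685, -0.169, 0.168]
force: [-2.4, 9.9, 11.0]
width: 0.149
```

Run:
```python
from h import *
s,p,M=pose(); print(s["time_s"],p.round(4),s["width"],np.degrees(np.arctan2(M[1,0],M[0,0])),np.round(s["force"],1),np.round(s["moment"],2))
```

```text
8.75 [ 0.5205 -0.2295  0.2545] 0.14880742453704746 27.532790076637916 [-2.4  9.9 11. ] [1.96 0.25 1.92]
```

The moment rose to 1.9 N m, so it's firm at the stop. I'll ease off slightly, open and retreat straight up.

>>> arm_command(
  rows=[
    [0,0,0,-0.03,0],
    [0,0,0,0,1],
    [0,0,0,0,1],
    [0,0,0,0,1],
    [0,0,0,0,1],
    [0,0,0,0,1],
    [0,0,0,0,1],
    [0,-1.5,0,0,1],
    [0,-2,0,0,1],
    [0,-2,0,0,1],
  ],
)

```text
time_s: 9.75
tool_pos: [0.519, -0.2332, 0.3102]
eef_rot: [-0.685, 0.685, 0.175, -0.175]
force: [0.7, -0.8, -1.0]
width: 1.004
```

>>> arm_command(
  rows=[
    [0,-3,0,0,1],
    [0,-3,0,0,1],
    [0,-3,0,0,1],
    [0,0,0,0,1],
    [0,0,0,0,1],
    [0,0,0,0,1],
    [0,0,0,0,1],
    [0,0,0,0,1],
    [0,0,0,0,1],
    [0,0,0,0,1],
  ],
)

```text
time_s: 10.75
tool_pos: [0.519, -0.233, 0.3984]
eef_rot: [0.685, -0.685, -0.175, 0.175]
force: [-0.4, -0.0, 0.6]
width: 1.001
```

Run:
```python
from h import *
s,p,M=pose(); print(s["time_s"],p.round(4),s["width"],np.round(s["force"],1))
a=viewer.get_image("wrist"); b=viewer.get_image("top")[120:280,120:440]
b=cv2.resize(b,(512,256)); cv2.imwrite("pics/end.png",np.vstack([a[60:330],b])[:,:,::-1])
```

```text
10.75 [ 0.519  -0.233   0.3984] 1.0010144336061044 [-0.4 -0.   0.6]
```

View pics/end.png

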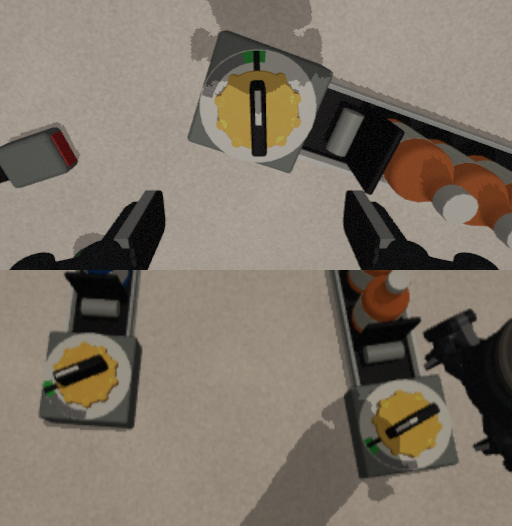

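The orange pointer (256,57) is in the green in both views, the blue wheel is unchanged with its pointer in the green, and the gripper is clear.

```bash
python3 -c "
from cell import job_done; print(job_done())"
```

```text
the job is handed in; nothing more can be done
None
```

I wound the orange lane's wheel clockwise to its firm stop, opened the gripper and retreated straight up. I handed the job in with the clock at about 10.9 s.

- **Firm stop:** the moment about the wheel's axis jumped from about 0.2 to 1.9 N m over the last 0.06 rad of turning. I eased back 0.03 rad before opening.
- **Final pictures:** the orange pointer sits in the green. The blue wheel looks as it did at the start, with its pointer still in the green.
- **Robot clear:** the gripper was open, more than 10 cm above the wheel, with a measured force of about zero.
- **Small disagreement:** before gripping, the wheel's position from the calibration and from the close wrist view differed by about 2 mm. I went with the wrist view. It left a side force of about 11 N while turning, which was gone after release.

I read the joint values only from the dial picture, since the state does not give them directly.

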